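# Clamp a salami in the deli's hand-cranked cam clamp

### The job

Take the brown salami from its tray and lay it in the two white saddles of the cam clamp, then turn the black crank handle clockwise (seen from above) until you feel the cam's follower pass the crest and drop into the cam's flat, so that the red jaw stays clamped on the salami when you let go. Stop in the flat: cranking on up its far wall crushes the salami. Leave the red salami, the mustard jar and the price tag where they are.

Things in the scene. Friction and masses are not known exactly. Their poses are not given: they have to be found in the camera images.
- clamp: Cam clamp, fixed: steel base 110 x 340 mm, 12 mm thick; along its y axis stand an end stop (face at y = -81 mm, 78 mm high), two white V-saddles (at y = -50 and +50 mm, 24 mm long, 56 mm wide, 42 mm high; 76 mm free between them for the fingers), the jaw, and an aluminium cam housing (116 x 118 mm, top 74 mm high) at y = 106 to 224 mm. Origin on the counter under the saddles' midpoint.
- cradle (a point): Where the salami's middle belongs: over the clamp's origin, 52 mm above the counter, axes as the clamp (the salami lies along y). From stop to open jaw there are 162 mm for the 150 mm salami; the jaw later slides it up to 12 mm towards the stop.
- jaw: Red round jaw pad, 36 mm wide, 8 mm thick, spring-loaded by the cam's follower; origin at the clamp's when open, moves to the clamp's -y to close. It pushes the salami home before crank 0.9, then stands still while its spring loads up, so it does not tell where the cam is. It presses with 14 N when the follower is in the flat, 17.5 N on the crest; over 20 N crushes the salami.
- crank (a joint): Crank angle, rad: 0 with the arm along the clamp's +x, growing clockwise seen from above (closing). Starts at -0.6 to -0.05. The cam's closing ramp lies at 0 to 0.85; its lobe with crest, flat and wall is set at an angle that differs each day and must be felt: the crest comes between 1.5 and 3.3. Let go between crest and wall, it settles in the flat and stays; let go before, it runs back.
- crank_axis (a point): On the crank's axis, 105 mm up, 165 mm from the clamp's origin along its +y. Felt at the handle, turned slowly: ramp 3 to 6 N; then light, 1 to 3 N, until the lobe; up its front (0.3 to 0.5 rad) 6 to 11 N; at the crest this vanishes and for 0.16 rad the crank is drawn forward (-4 N); flat, 0.22 rad wide, 0 to 1 N; then a steep wall, over 12 N, crushing after 0.1 rad of it.
- knob (a point): Middle of the upright black crank handle, a cylinder 22 mm in diameter, from 90 to 132 mm above the counter; this point is 111 mm up and 55 mm from the crank's axis. It spins freely on its pin, so the gripper need not turn with the crank. The flat arm under it is 18 mm wide, its top 88 mm high.
- salami: The brown salami (loose, about 0.3 kg, hard), a cylinder 48 mm in diameter and 150 mm long with light string rings and pink cut ends. Origin in its middle, on its axis; the axis is its y. It starts in one of the two white trays, its axis 46 mm above the counter.
- red_salami: Bystander: a bright red salami of the same size, origin and axes, in the other tray.
- mustard: Bystander: amber jar with a yellow lid, 56 mm in diameter, 85 mm high; origin under its centre.
- tag: Bystander: price tag, a 70 x 46 mm white card in a yellow frame standing on a 36 x 50 mm black foot, 54 mm high; origin under its foot.
- tray_a: White tray, fixed, 90 x 170 mm, rim 14 mm high, with two V-saddles (at y = -50 and +50 mm, 24 mm long, 36 mm high) in which the brown salami lies along the tray's y. Origin under its centre. The two trays swap places from run to run.
- tray_b: White tray, fixed, 90 x 170 mm, rim 14 mm high, with two V-saddles (at y = -50 and +50 mm, 24 mm long, 36 mm high) in which the red salami lies along the tray's y. Origin under its centre. The two trays swap places from run to run.
There are look-alikes about, which are no part of the job. What is shaped like the salami but turquoise is not meant.

How it is judged:
By the outcome, as a careful person would: the job done as asked, in the order asked, and still so for the second after the job is handed in, with the robot touching nothing.
It also fails if it takes over 72 s, if anything falls off the work surface, if the arm or the gripper's body presses on something with over 40 N, if the wrist force passes 120 N, or if a joint passes its speed limit or range.

### The arm

A 6-joint arm with a two-finger parallel gripper is mounted at the origin on the work surface. World frame = base frame: x ahead of the robot, y to its left, z up, the work surface at z = 0. Lengths are in mm, angles in rad, forces in N, time in s.
With the tool pointing down it reaches from about 275 to 725 mm from the base axis. Payload 15.9 kg.
Tool frame: the origin (TCP) lies midway between the tips of the shut fingers; the grasp point (between the pads) lies behind it (r.tcp_to_grasp is the z of the grasp point in the tool frame, in mm); z points along the fingers, y is the line along which they close (so a half turn about z gives the same grasp; the last joint's range is limited). The gripper opens to 85 mm and grips with 20 to 120 N. Pads are 22 mm wide; open, the fingers measure 114 mm over their backs; the gripper's body (76 mm by 85 mm) begins 54 mm behind the grasp point. The pads swing forward as they close: fully open they stand 13 mm farther back than shut.
Start: joints at [-1.166, 0.213, -0.034, 1.323, 0, 1.571], TCP at [196.91, -459.578, 231.306] pointing down, gripper open.
Joint ranges: [-2.98, 2.98], [-0.74, 1.72], [-1.14, 1.35], [-2.1, 2.04], [-1.57, 1.44], [-3.14, 3.14]. Speed limits (rad/s): [1.89, 1.89, 2.39, 2.57, 3.14, 3.14].

### API

Orientations are given as a rotation vector (axis times angle).
In Python, from workcell import r, vision, order gives the robot as it stands.
- The arm moves only by the tool apply_moves, never from a script. Its argument "steps" is a list of rows, each a list of 7 numbers: the shift along the tool's x, y, z in mm, then the turn, a rotation vector about the tool's x, y, z in degrees, then the closure in counts, from 0 (fully open) to 255 (shut). A call has 1 to 12 rows; each row shifts and turns the commanded pose from where the row before left it, along the tool's axes as they then stand; what a row does not reach is not made up. A row lasts 1/12 s, in which the tool goes at most 41.7 mm and 7.16 degrees, less where a joint would pass 70% of its speed; a pose out of reach is approached as far as the arm can. A call is refused whole if a number of a shift passes 41.7 or a number of a turn 7.16, either way. A call with a gripper value outside its range is refused whole. The fingers move at their own pace and stop on an object; the grip force is fixed at half the most. Time passes only in rows, so rows that do not move let the fingers close. It gives the time, the measured TCP pose, the force, the opening and the grip force at its end, in the units of the state.
- r.sense(): the state, without advancing time (a new reading comes with each control period).
- vision.camera(name): name is "scene" or "top" or "wrist"; returns a dict with "img" (384x512x3 uint8, red, green, blue), "z_map" (384x512 float32, mm along the optical axis (not along the pixel's ray), 0 where there is no reading), "fx", "fy", "cx", "cy" (pixels), "R" (3x3) and "t" (3): a world point X has camera coordinates R X + t. Camera axes: x right, y down, z forward; pixel columns grow to the right and rows downward; lengths in mm; the calibration is good to about 2 mm. A picture is of the moment at which its call begins.
- order.close_job(): hands the job in; it is judged then, once.
The state is a dict: "time": time; "joint_positions": joint angles; "dq": joint speeds; "joint_torque": joint torques, N m; "tool_pos": TCP position; "orientation": TCP orientation; "contact_force": force on the tool from outside, world axes, zero at the start; "ft_torque": the same for the moment, N m; "gripper_width": opening from 0.0 (shut) to 1.0 (fully open); "finger_force": force on a finger pad.
Only numpy, scipy, OpenCV 4.12 (cv2) and the standard library are available. Lean on these libraries where they do the work, as an engineer would, in place of code of your own. Each camera call takes 0.05 s, during which the arm holds its last target. There are 200 camera calls.

## Working session

There is one attempt and no reset: what is moved stays moved. The work goes in short steps, Python scripts to look and compute and a tool call to move; the robot and the scene stay as the last step left them, time stands still between calls to the robot, and variables do not carry over. Pictures are saved under pics/ and viewed, at most 10 in all, crops included, and the job is handed in when it is done.

Besides the shell and the picture viewer there is one more tool, called after "Emit:" by a JSON object that holds its "name" and its "arguments". apply_moves: Moves the arm, as the interface text tells. Its arguments: {"type":"object","properties":{"steps":{"type":"array"}},"required":["steps"]}

```bash
mkdir -p pics; ls; python3 - <<'E'
from workcell import r,vision
import cv2,numpy as np
ims=[]
for n in("scene","top"):
    c=vision.camera(n);np.savez(f"pics/{n}.npz",**c);cv2.imwrite(f"pics/{n}.png",cv2.resize(c["img"][:,:,::-1],(800,600)))
print(r.sense(),r.tcp_to_grasp)
E
```

```text
pics
{'time': 0.1, 'joint_positions': array([-1.16599541e+00,  2.13310776e-01, -3.49791098e-02,  1.32349205e+00,
       -1.91193760e-05,  1.57083252e+00]), 'dq': array([ 7.59706162e-05, -4.39869008e-04,  1.05467813e-03, -1.34081070e-03,
        6.08610100e-04,  6.42226964e-05]), 'joint_torque': array([ 3.92532138e-04, -6.87247539e+01,  4.87806237e+01,  1.22161279e-02,
       -3.19589390e-05, -1.58214380e-06]), 'tool_pos': array([ 196.79484936, -459.31856794,  230.87057324]), 'orientation': array([-3.07653226e+00, -6.31278279e-01,  3.40562482e-04]), 'contact_force': array([-0.52577445,  0.8950884 ,  0.30425834]), 'ft_torque': array([-0.01204315, -0.00351214, -0.00632261]), 'finger_force': 0.0, 'gripper_width': 1.001098577170179} -18.700000000000003
```

View pics/top.png

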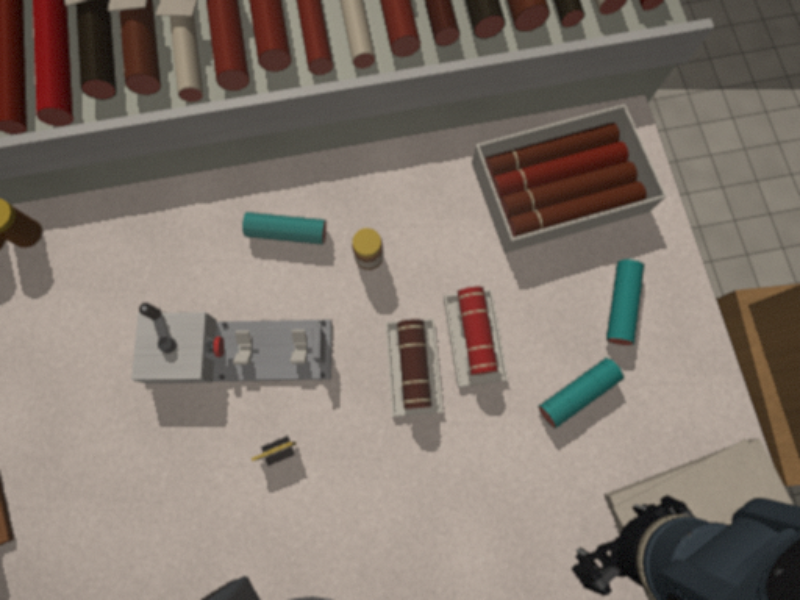

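View pics/scene.png

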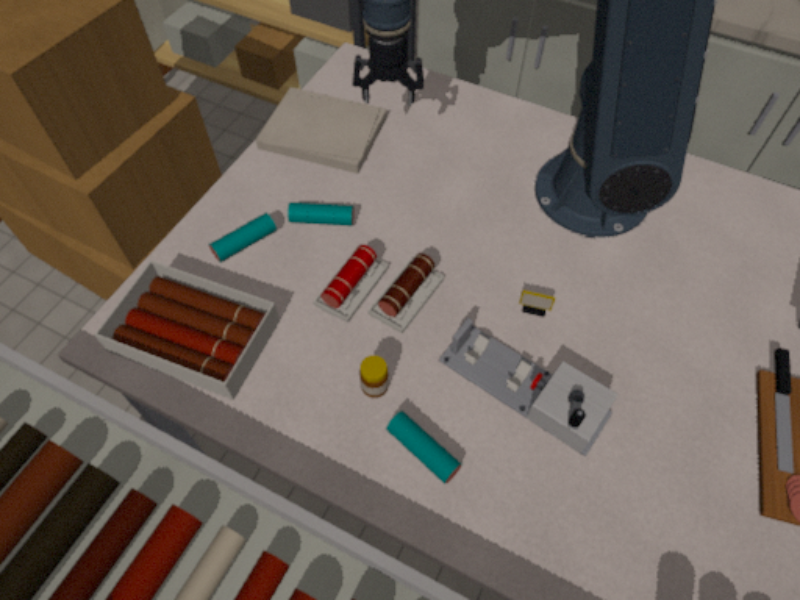

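The top view shows the brown salami in its tray at (414,363) and the red one at (477,330). Other candidates are the brown sausages in the open box at about (570,180) and the turquoise cylinders at (285,228), (626,302) and (582,392). The one at (414,363) fits because it is dark brown with string rings and lies alone in a white tray. The clamp spans (135–330, 315–380), with the knob at about (149,310) and the axis at about (167,345).

```bash
cat > h.py <<'E'
import numpy as np,cv2
def cloud(c):
    v,u=np.mgrid[:384,:512];z=c["z_map"].astype(float)
    P=np.stack([(u-c["cx"])/c["fx"]*z,(v-c["cy"])/c["fy"]*z,z],-1)
    W=(P-c["t"])@c["R"]; W[z==0]=np.nan
    return W
def rect(p):
    (c,s,a)=cv2.minAreaRect(p[:,:2].astype(np.float32));return np.round(c,1),np.round(s,1),round(a,2)
def blob(m,seed):
    n,l=cv2.connectedComponents(m.astype(np.uint8));return l==l[seed[1],seed[0]] if m[seed[1],seed[0]] else None
E
python3 - <<'E'
from h import *
c=dict(np.load("pics/top.npz"));W=cloud(c);z=W[...,2];s=.64
im=c["img"].astype(int);hsv=cv2.cvtColor(c["img"],cv2.COLOR_RGB2HSV)
print("cam",-c["R"].T@c["t"], "table",np.nanmedian(z[330:350,100:150]))
box=lambda x0,y0,x1,y1:np.s_[int(y0*s):int(y1*s),int(x0*s):int(x1*s)]
def sel(b,lo,hi,extra=None):
    w=W[b].reshape(-1,3);m=(w[:,2]>lo)&(w[:,2]<hi);return w[m]
p=sel(box(125,300,225,390),68,80);print("housing top",rect(p),np.median(p[:,2]),len(p))
p=sel(box(125,290,225,390),95,140);print("crank hi",len(p),np.round(p,0).tolist()[:60])
p=sel(box(210,310,340,390),7,18);print("base",rect(p),len(p))
p=sel(box(285,310,335,390),60,85);print("stop",rect(p),len(p),p.mean(0))
for n,b in(("brown",box(385,310,442,420)),("red",box(445,280,510,385))):
    p=sel(b,52,75);q=p[:,:2];m=q.mean(0);u=np.linalg.svd(q-m)[2][0] if len(q)<3000 else 0
    print(n,rect(p),m,u,p[:,2].max(),len(p))
for n,b in(("jar",box(345,220,390,275)),("tag",box(245,430,300,470))):
    p=sel(b,20,100);print(n,rect(p),p[:,2].max())
b=c["img"][170:290,70:330,::-1]
cv2.imwrite("pics/crop.png",cv2.resize(b,(780,360),interpolation=cv2.INTER_CUBIC))
E
```

```text
cam [ 357.92716383 -212.46733811  998.65988809] table -0.31863000809734743
housing top (array([588.6, 126.6]), array([141.7, 116.7]), 80.19) 73.67018911973963 1700
crank hi 105 [[654.0, 150.0, 131.0], [654.0, 148.0, 130.0], [653.0, 145.0, 132.0], [652.0, 155.0, 132.0], [651.0, 151.0, 135.0], [652.0, 150.0, 131.0], [651.0, 148.0, 130.0], [652.0, 146.0, 128.0], [650.0, 143.0, 131.0], [651.0, 141.0, 128.0], [649.0, 155.0, 132.0], [649.0, 153.0, 131.0], [647.0, 149.0, 135.0], [648.0, 147.0, 134.0], [648.0, 146.0, 130.0], [646.0, 141.0, 135.0], [646.0, 139.0, 133.0], [648.0, 139.0, 128.0], [650.0, 141.0, 118.0], [648.0, 158.0, 131.0], [647.0, 155.0, 132.0], [646.0, 152.0, 135.0], [645.0, 150.0, 134.0], [645.0, 147.0, 133.0], [646.0, 146.0, 130.0], [645.0, 144.0, 130.0], [645.0, 141.0, 131.0], [644.0, 138.0, 131.0], [647.0, 139.0, 122.0], [650.0, 142.0, 110.0], [652.0, 142.0, 103.0], [645.0, 158.0, 133.0], [644.0, 156.0, 131.0], [643.0, 152.0, 135.0], [643.0, 150.0, 133.0], [643.0, 148.0, 133.0], [642.0, 143.0, 131.0], [642.0, 141.0, 131.0], [642.0, 139.0, 129.0], [643.0, 139.0, 123.0], [6
[... 354 characters left out ...]
.0, 103.0], [648.0, 140.0, 95.0], [639.0, 156.0, 132.0], [639.0, 153.0, 132.0], [638.0, 151.0, 131.0]]
base (array([564. , -18.5]), array([222.9, 114.5]), 80.78) 2292
stop (array([ 546.6, -111. ]), array([14.5, 53.7]), 81.46) 125 [ 545.84115607 -111.24994573   76.52921946]
brown (array([ 484.5, -268. ]), array([ 46.7, 150.3]), 83.32) [ 482.86715401 -267.30187937] [-0.99352666  0.11359921] 73.13694539541707 957
red (array([ 521.3, -388.9]), array([ 46.5, 150.6]), 86.65) [ 519.62680206 -387.23590366] [-0.99847508  0.05520433] 73.12697282620553 919
jar (array([ 705.8, -226.8]), array([53.6, 52.5]), 50.37) 89.70502007730994
tag (array([385.3,  -7.3]), array([ 6.9, 69.6]), 11.3) 56.90072605262127
```

View pics/crop.png

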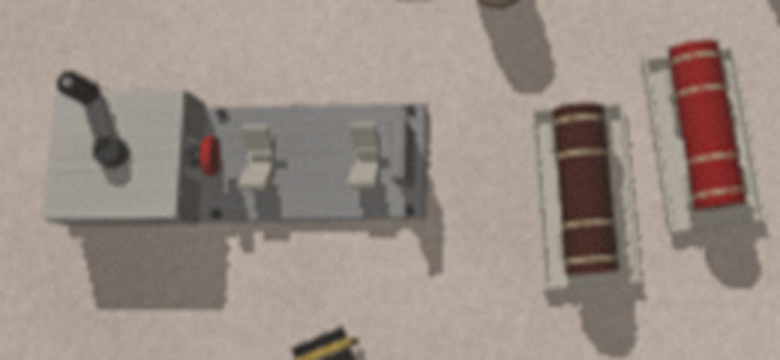

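The crop confirms it: the brown salami, dark with string rings and in a white tray, is at crop (585,190), and the red one is beside it at (707,125). The clamp's axis runs left, towards the housing. Next I refine the clamp pose.

```bash
python3 - <<'E'
from h import *
for cam in("top","scene"):
    c=dict(np.load(f"pics/{cam}.npz"));W=cloud(c).reshape(-1,3);W=W[~np.isnan(W[:,0])]
    hsv=None
    reg=(W[:,0]>470)&(W[:,0]<680)&(W[:,1]>-140)&(W[:,1]<210);P=W[reg]
    a=np.deg2rad(80.8)
    h=P[(abs(P[:,2]-74)<3)&(P[:,1]>60)]
    print(cam,"housing",rect(h),len(h),np.median(h[:,2]))
    b=P[(abs(P[:,2]-12)<3.5)]
    print("base",rect(b),len(b))
    k=P[(P[:,2]>124)&(P[:,2]<140)];print("knob top",rect(k),np.median(k,0),len(k))
    hub=P[(P[:,2]>92)&(P[:,2]<122)];print("mid",np.median(hub,0),len(hub))
    # in clamp frame guess, percentiles
    for ang in (80,80.8,81.5):
        a=np.deg2rad(ang);ey=np.array([np.cos(a),np.sin(a)]);ex=np.array([ey[1],-ey[0]])
        u=h[:,:2]@ex;v=h[:,:2]@ey;ub=b[:,:2]@ex;vb=b[:,:2]@ey
        q=lambda t:np.round(np.percentile(t,[1,99]),1)
        o=lambda x,y:np.round(ex*x+ey*y,1)
        print(ang,"h",q(u),q(v),"b",q(ub),q(vb),"axis",o(q(u).mean(),q(v).mean()))
    s=W[(W[:,0]>400)&(W[:,0]<570)&(W[:,1]>-320)&(W[:,1]<-220)&(W[:,2]>60)]
    print("salami",rect(s),s[:,2].max())
E
```

```text
top housing (array([590.1, 138. ]), array([118. , 116.6]), 80.71) 1543 73.74131488033423
base (array([565.1, -13.4]), array([229.2, 114.4]), 80.96) 2120
knob top (array([643.6, 148.8]), array([20.2, 20.1]), 53.6) [642.65882786 147.9606623  131.06833579] 63
mid [633.97553444 141.02242236  94.35503604] 83
80 h [500.1 613.2] [180.2 296.1] b [504.2 612. ] [-29.1 187.4] axis [589.5 137.9]
80.8 h [503.6 616.5] [172.4 288.4] b [505.3 613.2] [-37.1 179.7] axis [589.7 137.9]
81.5 h [506.3 619.3] [165.8 281.5] b [505.6 614.3] [-43.8 173. ] axis [589.7 138. ]
salami (array([ 484.4, -268.2]), array([ 39.8, 150.2]), 82.46) 73.13694539541707
scene housing (array([588. , 128.8]), array([135.9, 118.1]), 80.23) 955 74.87569022738577
base (array([601.8,  34.1]), array([339.7, 171.4]), 80.18) 1303
knob top (array([644.5, 148.9]), array([20.5, 18.1]), 69.08) [644.75661029 148.3706225  132.40682531] 55
mid [610.09921096 141.81095043  95.23386596] 84
80 h [499.2 614.4] [179.9 296.1] b [503.6 613.1] [-27.4 306.2] axis [589.7 137.7]
80.8 h [502.5 618. ] [172.1 288.3] b [504.5 615.7] [-35.4 298.1] axis [589.8 137.7]
81.5 h [505.5 620.6] [165.3 281.5] b [505.  618.2] [-42.6 291.2] axis [589.9 137.7]
salami (array([ 483.8, -267.7]), array([ 43.1, 152.4]), 83.6) 76.19415056395898
```

Emit:
{"name": "apply_moves", "arguments": {"steps": [[0,0,0,0,0,6,0],[0,0,0,0,0,6,0],[0,0,0,0,0,6,0],[0,0,0,0,0,6,0],[0,0,0,0,0,5.7,0],[29,-24,0,0,0,0,0],[29,-24,0,0,0,0,0],[29,-24,0,0,0,0,0],[29,-24,0,0,0,0,0],[29,-24,0,0,0,0,0],[29,-24,0,0,0,0,0],[29,-24,0,0,0,0,0]]}}

```text
time: 1.1
tool_pos: [418.9, -314.2, 231.2]
orientation: [-3.136, 0.178, 0.0]
contact_force: [-0.1, -0.4, -0.0]
gripper_width: 1.002
finger_force: 0.0
```

```bash
cat >> h.py <<'E'
from scipy.spatial.transform import Rotation as Ro
def to(s,xyz,yawy):
    "tool-frame shift to xyz (after turning) and tool-z turn so tool y points at yawy deg"
    R=Ro.from_rotvec(s["orientation"]).as_matrix();ph=np.degrees(np.arctan2(R[1,1],R[0,1]))
    a=np.deg2rad(yawy);T=np.array([[-np.sin(a),np.cos(a),0],[np.cos(a),np.sin(a),0],[0,0,-1]]).T
    T[:,0]=[np.cos(a+np.pi/2),np.sin(a+np.pi/2),0]
    d=np.array(xyz)-s["tool_pos"]
    print("pos",s["tool_pos"].round(1),"yaw",ph.round(2),"tilt",R[:,2].round(3),"turn z",round(ph-yawy,2),"shift if turned",(T.T@d).round(1),"shift now",(R.T@d).round(1),"q",s["joint_positions"].round(2),"F",s["contact_force"].round(1),"t",s["time"])
E
python3 -c "
from h import *;from workcell import r
to(r.sense(),[484.2,-268,110],-96.5)"
```

```text
pos [ 418.9 -314.2  231.2] yaw -96.51 tilt [-0.  0. -1.] turn z -0.01 shift if turned [ 59.7 -53.3 121.2] shift now [ 59.7 -53.3 121.1] q [-0.64  0.26  0.03  1.34 -0.    2.61] F [-0.1 -0.4 -0. ] t 1.1
```

Emit:
{"name": "apply_moves", "arguments": {"steps": [[20,-17.8,0,0,0,0,0],[20,-17.8,0,0,0,0,0],[19.7,-17.7,0,0,0,0,0],[0,0,30,0,0,0,0],[0,0,30,0,0,0,0],[0,0,30,0,0,0,0],[0,0,30,0,0,0,0],[0,0,0,0,0,0,0]]}}

```text
time: 1.77
tool_pos: [480.1, -267.7, 105.9]
orientation: [-3.133, 0.178, 0.012]
contact_force: [-1.5, 1.5, -0.5]
gripper_width: 0.998
finger_force: 0.0
```

```bash
python3 - <<'E'
from h import *;from workcell import r,vision
to(r.sense(),[484.2,-268,28],-96.5)
c=vision.camera("wrist");cv2.imwrite("pics/w1.png",c["img"][:,:,::-1])
W=cloud(c).reshape(-1,3);s=W[(W[:,0]>395)&(W[:,0]<575)&(W[:,1]>-310)&(W[:,1]<-225)&(W[:,2]>58)&(W[:,2]<78)]
print(rect(s),s[:,2].max(),len(s))
E
```

```text
pos [ 480.1 -267.7  105.9] yaw -96.5 tilt [-0.007  0.004 -1.   ] turn z 0.0 shift if turned [ 4.1 -0.2 77.9] shift now [ 4.7  0.  77.9] q [-0.51  0.38 -0.14  1.07  0.    2.75] F [-1.5  1.5 -0.5] t 1.7667
(array([ 482.6, -266.7]), array([ 42.8, 151.3]), 83.5) 71.78859745514355 18004
```

View pics/w1.png

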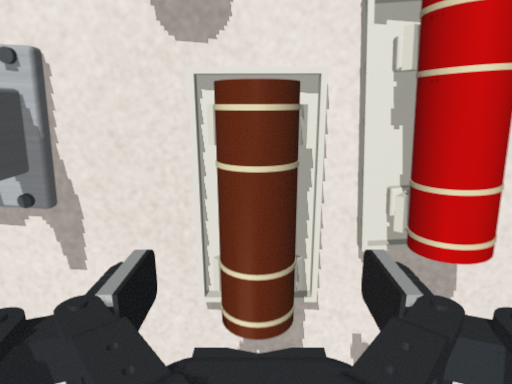

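The wrist view shows the brown salami at (258,205) between the fingers, which sit at (130,290) and (390,290). The red one is clear on the right, so I descend.

Emit:
{"name": "apply_moves", "arguments": {"steps": [[0,0,0,0,0,0,0],[0,0,28,0,0,0,0],[0,0,27,0,0,0,0],[0,0,27,0,0,0,0],[0,0,0,0,0,0,0],[0,0,0,0,0,0,0]]}}

```text
time: 2.32
tool_pos: [483.3, -269.7, 30.7]
orientation: [3.136, -0.178, 0.0]
contact_force: [1.0, 0.5, 1.3]
gripper_width: 0.998
finger_force: 0.0
```

```bash
python3 -c "
from h import *;from workcell import r
to(r.sense(),[483.2,-267.3,28],-96.5)"
```

```text
pos [ 483.3 -269.7   30.7] yaw -96.51 tilt [ 0. -0. -1.] turn z -0.01 shift if turned [-0.4 -2.4  2.7] shift now [-0.4 -2.4  2.7] q [-0.51  0.44 -0.24  0.89  0.    2.75] F [1.  0.5 1.3] t 2.3167
```

Emit:
{"name": "apply_moves", "arguments": {"steps": [[0,-2.2,2,0,0,0,0],[0,0,0,0,0,0,60],[0,0,0,0,0,0,100],[0,0,0,0,0,0,200],[0,0,0,0,0,0,200],[0,0,0,0,0,0,200],[0,0,0,0,0,0,200],[0,0,0,0,0,0,200],[0,0,0,0,0,0,200],[0,0,0,0,0,0,200]]}}

```text
time: 3.15
tool_pos: [484.0, -267.1, 28.5]
orientation: [-3.136, 0.178, -0.003]
contact_force: [-0.2, 4.6, 9.1]
gripper_width: 0.546
finger_force: 59.8
```

Emit:
{"name": "apply_moves", "arguments": {"steps": [[0,0,-8,0,0,0,200],[0,0,-15,0,0,0,200],[0,0,-20,0,0,0,200],[0,0,-20,0,0,0,200],[0,0,-20,0,0,0,200],[0,0,-20,0,0,0,200],[0,0,0,0,0,0,200],[0,0,0,0,0,0,200]]}}

```text
time: 3.82
tool_pos: [483.7, -267.7, 131.3]
orientation: [3.136, -0.178, 0.003]
contact_force: [-0.3, 0.2, -3.6]
gripper_width: 0.542
finger_force: 62.7
```

Emit:
{"name": "apply_moves", "arguments": {"steps": [[0,0,0,0,0,-5,200],[0,0,0,0,0,-7,200],[0,0,0,0,0,-7,200],[0,0,0,0,0,-7,200],[0,0,0,0,0,-7,200],[0,0,0,0,0,-7,200],[0,0,0,0,0,-7,200],[0,0,0,0,0,-7,200],[0,0,0,0,0,-7,200],[0,0,0,0,0,-7,200],[0,0,0,0,0,-7,200],[0,0,0,0,0,-7,200]]}}

```text
time: 4.82
tool_pos: [482.5, -266.9, 128.9]
orientation: [-2.477, -1.929, 0.002]
contact_force: [-0.3, 0.0, -4.1]
gripper_width: 0.541
finger_force: 62.5
```

Emit:
{"name": "apply_moves", "arguments": {"steps": [[0,0,0,0,0,-5.2,200],[0,0,0,0,0,0,200],[0,0,0,0,0,0,200],[0,0,0,0,0,0,200]]}}

```text
time: 5.15
tool_pos: [482.9, -267.2, 129.7]
orientation: [-2.397, -2.029, 0.001]
contact_force: [-0.1, 1.1, -3.3]
gripper_width: 0.538
finger_force: 62.5
```

```bash
python3 -c "
from h import *;from workcell import r,vision
to(r.sense(),[563.2,-24.8,130],-9.3)
c=vision.camera('top');W=cloud(c).reshape(-1,3);s=W[(W[:,0]>390)&(W[:,0]<590)&(W[:,1]>-350)&(W[:,1]<-170)&(W[:,2]>140)&(W[:,2]<190)]
cv2.imwrite('pics/t2.png',c['img'][100:300,50:350,::-1]);print(rect(s),s[:,2].max())"
```

```text
pos [ 482.9 -267.2  129.7] yaw -9.5 tilt [-0.001  0.    -1.   ] turn z -0.2 shift if turned [252.1  40.1  -0.3] shift now [252.3  39.2  -0.3] q [-0.51  0.36 -0.1   1.12 -0.    1.23] F [-0.1  1.1 -3.3] t 5.15Traceback (most recent call last):
  File "<string>", line 5, in <module>
    cv2.imwrite('pics/t2.png',c['img'][100:300,50:350,::-1]);print(rect(s),s[:,2].max())
                                                                           ~~~~~~~~~~^^
    return umr_maximum(a, axis, None, out, keepdims, initial, where)
ValueError: zero-size array to reduction operation maximum which has no identity
```

View pics/t2.png

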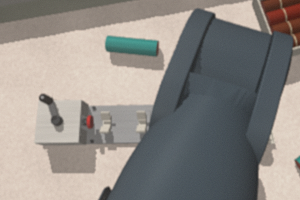

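The arm hides the salami in this top view; the clamp, at (40–140, 105–140), is free. I move over the clamp.

Emit:
{"name": "apply_moves", "arguments": {"steps": [[20,3.2,0,0,0,0,200],[33,5.3,0,0,0,0,200],[33,5.3,0,0,0,0,200],[33,5.3,0,0,0,0,200],[33,5.3,0,0,0,0,200],[33,5.3,0,0,0,0,200],[33,5.3,0,0,0,0,200],[20,3.2,0,0,0,0,200],[14,1.8,0,0,0,-0.2,200],[0,0,0,0,0,0,200],[0,0,0,0,0,0,200],[0,0,0,0,0,0,200]]}}

```text
time: 6.2
tool_pos: [563.2, -25.9, 130.2]
orientation: [-2.392, -2.037, 0.001]
contact_force: [-0.1, -0.8, -3.2]
gripper_width: 0.543
finger_force: 62.5
```

```bash
python3 - <<'E'
from h import *;from workcell import r,vision
to(r.sense(),[563.2,-24.8,34],-9.3)
c=vision.camera("wrist");cv2.imwrite("pics/w2.png",c["img"][:,:,::-1])
W=cloud(c).reshape(-1,3);W=W[~np.isnan(W[:,0])]
o=np.array([563.2,-24.8]);a=np.deg2rad(80.7);ey=np.array([np.cos(a),np.sin(a)]);ex=np.array([ey[1],-ey[0]])
C=np.c_[(W[:,:2]-o)@ex,(W[:,:2]-o)@ey,W[:,2]]
def p(n,m):
    q=C[m]; print(n,len(q),np.percentile(q,[1,50,99],axis=0).round(1).tolist() if len(q) else "")
p("salami",(abs(C[:,0])<20)&(abs(C[:,1])<100)&(C[:,2]>130)&(C[:,2]<180))
p("base",(abs(C[:,2]-12)<3)&(abs(C[:,0])<75)&(abs(C[:,1])<200))
p("housing",(abs(C[:,2]-74)<3)&(abs(C[:,0])<90)&(C[:,1]>90)&(C[:,1]<240))
p("stop",(abs(C[:,2]-77)<3)&(abs(C[:,0])<60)&(C[:,1]<-70)&(C[:,1]>-120))
p("knob",(abs(C[:,2]-131)<4)&(abs(C[:,0])<90)&(C[:,1]>150)&(C[:,1]<240))
E
```

```text
pos [563.2 -25.9 130.2] yaw -9.17 tilt [-0. -0. -1.] turn z 0.13 shift if turned [ 1.1 -0.1 96.2] shift now [ 1.1 -0.1 96.2] q [-0.05  0.38 -0.06  1.13 -0.    1.69] F [-0.1 -0.8 -3.2] t 6.2
salami 31775 [[-19.5, -18.7, 159.7], [-0.2, 34.3, 168.7], [19.4, 72.7, 171.6]]
base 5292 [[-57.2, -35.5, 9.5], [-22.6, 95.5, 11.8], [51.8, 118.8, 14.5]]
housing 4786 [[-58.2, 107.4, 71.4], [-0.6, 112.3, 73.8], [54.2, 117.4, 75.5]]
stop 0 
knob 0
```

View pics/w2.png

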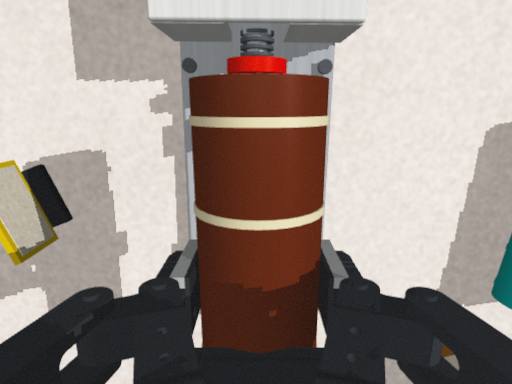

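The wrist view shows the salami aligned with the clamp: jaw at (257,65), base edges at about 182 and 333. I descend.

Emit:
{"name": "apply_moves", "arguments": {"steps": [[2,-1,15,0,0,0,200],[0,0,22,0,0,0,200],[0,0,22,0,0,0,200],[0,0,15,0,0,0,200],[0,0,10,0,0,0,200],[0,0,6,0,0,0,200],[0,0,0,0,0,0,200],[0,0,0,0,0,0,200],[0,0,0,0,0,0,200]]}}

```text
time: 7.0
tool_pos: [563.5, -23.2, 41.3]
orientation: [2.39, 2.037, 0.002]
contact_force: [0.9, -0.1, -3.1]
gripper_width: 0.54
finger_force: 62.6
```

Emit:
{"name": "apply_moves", "arguments": {"steps": [[0,0,2,0,0,0,200],[0,0,1.5,0,0,0,200],[0,0,0,0,0,0,200],[0,0,0,0,0,0,200]]}}

```text
time: 7.33
tool_pos: [562.9, -22.9, 37.0]
orientation: [2.391, 2.038, 0.0]
contact_force: [-0.6, -1.0, -1.5]
gripper_width: 0.54
finger_force: 62.6
```

Emit:
{"name": "apply_moves", "arguments": {"steps": [[0,0,1,0,0,0,200],[0,0,1,0,0,0,200],[0,0,0,0,0,0,200],[0,0,0,0,0,0,200]]}}

```text
time: 7.67
tool_pos: [563.1, -22.9, 36.2]
orientation: [2.39, 2.038, 0.002]
contact_force: [-9.4, 1.3, 21.2]
gripper_width: 0.54
finger_force: 65.0
```

Emit:
{"name": "apply_moves", "arguments": {"steps": [[0,0,0,0,0,0,100],[0,0,0,0,0,0,60],[0,0,0,0,0,0,0],[0,0,0,0,0,0,0],[0,0,0,0,0,0,0],[0,0,0,0,0,0,0],[0,0,-20,0,0,0,0],[0,0,-35,0,0,0,0],[0,0,-35,0,0,0,0],[0,0,-35,0,0,0,0],[0,0,-25,0,0,0,0],[0,0,0,0,0,0,0]]}}

```text
time: 8.67
tool_pos: [565.0, -23.0, 190.2]
orientation: [2.387, 2.035, 0.008]
contact_force: [1.7, 0.2, 0.9]
gripper_width: 0.999
finger_force: 0.0
```

```bash
python3 - <<'E'
from h import *;from workcell import r,vision
to(r.sense(),[644.2,148.8,190],-9.3)
o=np.array([563.2,-24.8]);a=np.deg2rad(80.7);ey=np.array([np.cos(a),np.sin(a)]);ex=np.array([ey[1],-ey[0]])
for n in("wrist","scene"):
    c=vision.camera(n)
    W=cloud(c).reshape(-1,3);W=W[~np.isnan(W[:,0])]
    C=np.c_[(W[:,:2]-o)@ex,(W[:,:2]-o)@ey,W[:,2]]
    def p(m,n):
        q=C[m]; print(n,len(q),np.percentile(q,[1,50,99],axis=0).round(1).tolist() if len(q) else "")
    m=(abs(C[:,0])<40)&(C[:,2]>60)&(C[:,2]<82)
    p(m&(abs(C[:,1])<70),n+" salami"); p(m&(abs(C[:,0])<8)&(C[:,1]<-40)&(C[:,1]>-60),"near stop");p(m&(abs(C[:,0])<8)&(C[:,1]>40)&(C[:,1]<60),"near jaw")
    p((abs(C[:,2]-131)<4)&(abs(C[:,0])<90)&(C[:,1]>150)&(C[:,1]<240),"knob")
    cv2.imwrite(f"pics/{n}3.png",c["img"][:,:,::-1])
E
```

```text
pos [565.  -23.  190.2] yaw -9.11 tilt [ 0.007 -0.    -1.   ] turn z 0.19 shift if turned [182.4  50.4   0.2] shift now [182.2  51.    0.8] q [-0.04  0.35  0.05  1.26  0.    1.69] F [1.7 0.2 0.9] t 8.6667
wrist salami 9507 [[-24.9, -68.3, 60.7], [-2.7, 7.0, 73.1], [19.0, 69.2, 76.8]]
near stop 448 [[-7.7, -59.8, 71.9], [0.5, -50.0, 75.1], [7.9, -40.3, 76.9]]
near jaw 590 [[-7.9, 40.4, 72.1], [-0.1, 50.0, 75.0], [7.8, 59.4, 76.8]]
knob 0 
scene salami 617 [[-21.6, -68.4, 60.4], [6.0, 2.8, 73.7], [22.1, 68.4, 81.1]]
near stop 32 [[-7.1, -59.3, 70.1], [2.0, -50.4, 76.5], [7.9, -40.3, 80.7]]
near jaw 33 [[-7.5, 40.4, 73.2], [0.2, 50.2, 77.7], [7.9, 59.5, 80.7]]
knob 44 [[42.5, 174.5, 127.3], [52.3, 183.6, 132.5], [60.8, 194.7, 134.6]]
```

View pics/wrist3.png

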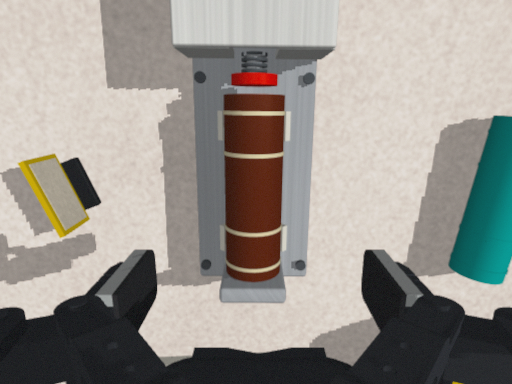

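The salami is seated in both saddles at (254,185), clear of the jaw and the stop. Next I turn the tool and go over the knob.

Emit:
{"name": "apply_moves", "arguments": {"steps": [[0,0,0,0,0,-7,0],[0,0,0,0,0,-7,0],[0,0,0,0,0,-7,0],[0,0,0,0,0,-7,0],[0,0,0,0,0,-7,0],[0,0,0,0,0,-7,0],[0,0,0,0,0,-7,0],[0,0,0,0,0,-7,0],[0,0,0,0,0,-7,0],[0,0,0,0,0,-7,0],[0,0,0,0,0,-7,0],[0,0,0,0,0,-7,0]]}}

```text
time: 9.77
tool_pos: [562.0, -22.9, 183.2]
orientation: [-0.403, -3.113, 0.0]
contact_force: [0.2, 0.2, 0.1]
gripper_width: 1.003
finger_force: 0.0
```

Emit:
{"name": "apply_moves", "arguments": {"steps": [[0,0,0,0,0,-5.8,0],[-6,22,0,0,0,0,0],[-9,32,0,0,0,0,0],[-9,32,0,0,0,0,0],[-9,32,0,0,0,0,0],[-9,32,0,0,0,0,0],[-8,29,0,0,0,0,0],[0,0,0,0,0,0,0],[0,0,0,0,0,0,0],[0,0,0,0,0,0,0]]}}

```text
time: 10.6
tool_pos: [640.5, 145.2, 183.4]
orientation: [-0.254, -3.129, 0.001]
contact_force: [-0.1, -0.4, 0.2]
gripper_width: 0.998
finger_force: 0.0
```

```bash
python3 - <<'E'
from h import *;from workcell import r,vision
to(r.sense(),[644.2,148.8,95],80.7)
c=vision.camera("wrist");W=cloud(c);m=(W[...,2]>126)&(W[...,2]<138)&(np.hypot(W[...,0]-644,W[...,1]-149)<30)
print(m.sum(),W[m].mean(0),rect(W[m]))
E
```

```text
pos [640.5 145.2 183.4] yaw 80.7 tilt [-0.002 -0.001 -1.   ] turn z 0.0 shift if turned [-3.1  4.1 88.4] shift now [-3.3  4.2 88.4] q [ 0.22  0.56  0.36  1.37 -0.    0.39] F [-0.1 -0.4  0.2] t 10.6
974 [640.74236639 150.92185804 131.64365915] (array([641.7, 150.8]), array([20.9, 20.6]), 54.27)
```

Emit:
{"name": "apply_moves", "arguments": {"steps": [[-1.7,4.9,0,0,0,0,0],[0,0,22,0,0,0,0],[0,0,28,0,0,0,0],[0,0,22,0,0,0,0],[0,0,16,0,0,0,0],[0,0,0,0,0,0,0],[0,0,0,0,0,0,40],[0,0,0,0,0,0,80],[0,0,0,0,0,0,120],[0,0,0,0,0,0,140],[0,0,0,0,0,0,150],[0,0,0,0,0,0,160]]}}

```text
time: 11.65
tool_pos: [643.8, 150.2, 97.4]
orientation: [0.255, 3.13, 0.0]
contact_force: [0.7, -0.8, -0.8]
gripper_width: 0.37
finger_force: 0.0
```

Emit:
{"name": "apply_moves", "arguments": {"steps": [[0,0,0,0,0,0,180],[0,0,0,0,0,0,200],[0,0,0,0,0,0,220],[0,0,0,0,0,0,220],[0,0,0,0,0,0,220]]}}

```text
time: 12.07
tool_pos: [643.9, 150.2, 97.2]
orientation: [0.255, 3.13, 0.0]
contact_force: [0.3, 0.1, 5.6]
gripper_width: 0.241
finger_force: 58.5
```

```bash
cat > k.py <<'E'
from h import *;from workcell import r
A=np.array([589.9,138.]);a=np.deg2rad(80.7);ey=np.array([np.cos(a),np.sin(a)]);ex=np.array([ey[1],-ey[0]])
def st(off=np.zeros(2)):
    s=r.sense();d=s["tool_pos"][:2]-A-off;u,v=d@ex,d@ey;th=np.arctan2(-v,u)
    f=s["contact_force"][:2];tan=-np.sin(th)*ex-np.cos(th)*ey;rad=np.cos(th)*ex-np.sin(th)*ey
    print("pos",s["tool_pos"].round(1),"th",th.round(3),"R",np.hypot(u,v).round(1),"Fres",round(-f@tan,1),"Frad",round(f@rad,1),"Fz",s["contact_force"][2].round(1),"w",round(s["gripper_width"],3),"t",s["time"])
    return s,th
E
python3 -c "
from k import *
st()"
```

```text
pos [643.9 150.2  97.2] th -0.385 R 55.3 Fres 0.0 Frad 0.3 Fz 5.6 w 0.241 t 12.0667
```

```bash
python3 -c "
import numpy as np
th=np.r_[-.385,np.arange(-.3,3.75,.1)]
x=-55.2*np.cos(th);y=-55.2*np.sin(th);X=x.round(1);Y=y.round(1)
for i in range(1,len(th)):print(th[i].round(2),(X[i]-X[i-1]).round(1),(Y[i]-Y[i-1]).round(1))"
```

```text
-0.3 -1.5 -4.4
-0.2 -1.4 -5.3
-0.1 -0.8 -5.5
0.0 -0.3 -5.5
0.1 0.3 -5.5
0.2 0.8 -5.5
0.3 1.4 -5.3
0.4 1.9 -5.2
0.5 2.4 -5.0
0.6 2.8 -4.7
0.7 3.4 -4.4
0.8 3.7 -4.0
0.9 4.2 -3.6
1.0 4.5 -3.2
1.1 4.8 -2.8
1.2 5.0 -2.2
1.3 5.2 -1.8
1.4 5.4 -1.2
1.5 5.5 -0.7
1.6 5.5 -0.1
1.7 5.5 0.5
1.8 5.4 0.9
1.9 5.3 1.6
2.0 5.2 2.0
2.1 4.9 2.6
2.2 4.6 3.0
2.3 4.3 3.4
2.4 3.9 3.9
2.5 3.5 4.3
2.6 3.1 4.5
2.7 2.6 4.9
2.8 2.1 5.1
2.9 1.6 5.3
3.0 1.0 5.4
3.1 0.6 5.5
3.2 -0.1 5.5
3.3 -0.6 5.5
3.4 -1.1 5.4
3.5 -1.7 5.3
3.6 -2.2 5.0
3.7 -2.7 4.8
```

Emit:
{"name": "apply_moves", "arguments": {"steps": [[-1.5,-4.4,0,0,0,0,220],[-1.4,-5.3,0,0,0,0,220],[-0.8,-5.5,0,0,0,0,220],[0,0,0,0,0,0,220],[-0.3,-5.5,0,0,0,0,220],[0.3,-5.5,0,0,0,0,220],[0.8,-5.5,0,0,0,0,220],[0,0,0,0,0,0,220]]}}

```text
time: 12.73
tool_pos: [640.8, 118.5, 97.2]
orientation: [-0.255, -3.131, -0.002]
contact_force: [-4.5, 1.6, 8.6]
gripper_width: 0.235
finger_force: 59.3
```

```bash
python3 -c "
from k import *
st()"
```

```text
pos [640.8 118.5  97.2] th 0.204 R 54.5 Fres -0.1 Frad -4.7 Fz 8.6 w 0.235 t 12.7333
```

Emit:
{"name": "apply_moves", "arguments": {"steps": [[1.4,-5.3,0,0,0,0,220],[1.9,-5.2,0,0,0,0,220],[2.4,-5,0,0,0,0,220],[0,0,0,0,0,0,220],[0,0,0,0,0,0,220]]}}

```text
time: 13.15
tool_pos: [632.5, 104.7, 97.2]
orientation: [-0.254, -3.13, -0.002]
contact_force: [-6.6, 4.8, 8.9]
gripper_width: 0.245
finger_force: 59.4
```

```bash
python3 -c "
from k import *
st()"
```

```text
pos [632.5 104.7  97.2] th 0.501 R 54.1 Fres -0.3 Frad -8.1 Fz 8.9 w 0.245 t 13.15
```

Emit:
{"name": "apply_moves", "arguments": {"steps": [[2.8,-4.7,0,0,0,0,220],[3.4,-4.4,0,0,0,0,220],[3.7,-4,0,0,0,0,220],[4.2,-3.6,0,0,0,0,220],[4.5,-3.2,0,0,0,0,220],[0,0,0,0,0,0,220],[0,0,0,0,0,0,220]]}}

```text
time: 13.73
tool_pos: [610.7, 88.5, 97.2]
orientation: [-0.253, -3.13, -0.003]
contact_force: [-7.7, 7.9, 10.2]
gripper_width: 0.238
finger_force: 59.7
```

```bash
python3 -c "
from k import *
st()"
```

```text
pos [610.7  88.5  97.2] th 1.01 R 53.7 Fres -4.0 Frad -10.3 Fz 10.2 w 0.238 t 13.7333
```

Emit:
{"name": "apply_moves", "arguments": {"steps": [[0.5,1.2,0,0,0,0,220],[0,0,0,0,0,0,220],[0,0,0,0,0,0,220]]}}

```text
time: 13.98
tool_pos: [611.1, 89.0, 97.2]
orientation: [-0.254, -3.131, -0.001]
contact_force: [-3.5, 1.4, 7.9]
gripper_width: 0.239
finger_force: 59.6
```

```bash
sed -i 's/589.9,138./589.9,139.4/' k.py; python3 -c "
from k import *
s,th=st();print(s['contact_force'],s['ft_torque'],s['dq'].round(4))
from workcell import vision
c=vision.camera('scene');im=c['img'][200:330,270:410,::-1];cv2.imwrite('pics/s4.png',cv2.resize(im,(700,650),interpolation=cv2.INTER_CUBIC))"
```

```text
pos [611.1  89.   97.2] th 1.011 R 54.6 Fres -2.7 Frad -2.6 Fz 7.9 w 0.239 t 13.9833
[-3.47998158  1.37109266  7.92373354] [ 0.36807992  0.75450308 -0.02857267] [-0.0002  0.0016  0.001  -0.0002  0.0027 -0.0022]
```

View pics/s4.png

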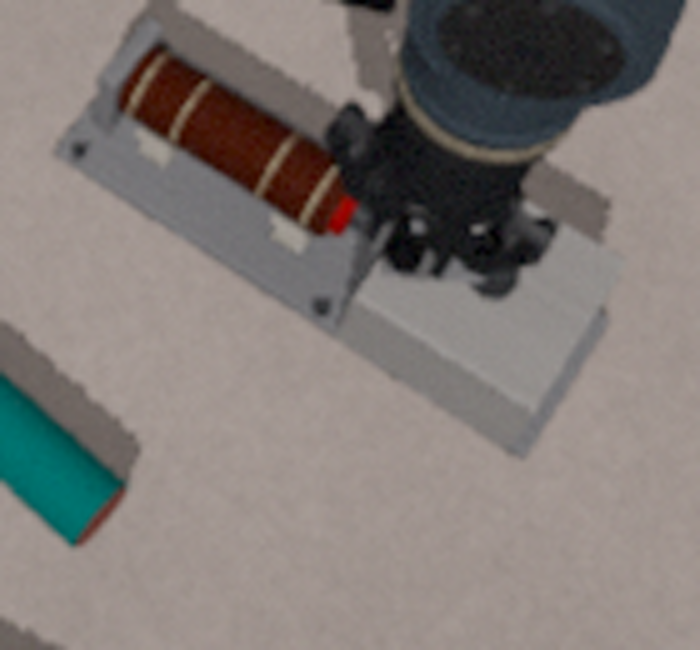

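The jaw at (340,215) has closed on the salami, so the crank is turning. Forces have to be read while moving, because friction masks them at rest.

Emit:
{"name": "apply_moves", "arguments": {"steps": [[2.4,-1.4,0,0,0,0,220],[2.4,-1.4,0,0,0,0,220],[2.5,-1.1,0,0,0,0,220],[2.5,-1.1,0,0,0,0,220],[2.6,-0.9,0,0,0,0,220],[2.6,-0.9,0,0,0,0,220]]}}

```text
time: 14.53
tool_pos: [596.4, 85.1, 97.3]
orientation: [0.254, 3.129, 0.002]
contact_force: [6.7, 5.2, 1.2]
gripper_width: 0.237
finger_force: 59.1
```

```bash
python3 -c "
from k import *
st()"
```

```text
pos [596.4  85.1  97.3] th 1.289 R 54.7 Fres 7.3 Frad -4.3 Fz 1.2 w 0.237 t 14.5333
```

Emit:
{"name": "apply_moves", "arguments": {"steps": [[2.7,-0.6,0,0,0,0,220],[2.7,-0.6,0,0,0,0,220]]}}

```text
time: 14.7
tool_pos: [590.9, 84.7, 97.3]
orientation: [0.254, 3.129, 0.002]
contact_force: [7.9, 4.1, 0.6]
gripper_width: 0.242
finger_force: 59.0
```

```bash
python3 -c "
from k import *
st()"
```

```text
pos [590.9  84.7  97.3] th 1.39 R 54.7 Fres 8.0 Frad -3.9 Fz 0.6 w 0.242 t 14.7
```

Emit:
{"name": "apply_moves", "arguments": {"steps": [[2.7,-0.4,0,0,0,0,220],[2.8,-0.3,0,0,0,0,220]]}}

```text
time: 14.87
tool_pos: [585.5, 84.9, 97.3]
orientation: [0.254, 3.129, 0.002]
contact_force: [7.7, 5.7, 0.7]
gripper_width: 0.235
finger_force: 59.1
```

```bash
python3 -c "
from k import *
st()"
```

```text
pos [585.5  84.9  97.3] th 1.49 R 54.7 Fres 7.2 Frad -6.3 Fz 0.7 w 0.235 t 14.8667
```

Emit:
{"name": "apply_moves", "arguments": {"steps": [[2.7,0.3,0,0,0,0,220]]}}

```text
time: 14.95
tool_pos: [582.8, 85.3, 97.4]
orientation: [0.254, 3.129, 0.001]
contact_force: [8.5, -0.8, 0.6]
gripper_width: 0.244
finger_force: 59.0
```

```bash
python3 -c "
from k import *
st()"
```

```text
pos [582.8  85.3  97.4] th 1.538 R 54.5 Fres 8.5 Frad -0.3 Fz 0.6 w 0.244 t 14.95
```

Emit:
{"name": "apply_moves", "arguments": {"steps": [[2.7,0.3,0,0,0,0,220]]}}

```text
time: 15.03
tool_pos: [580.3, 85.8, 97.3]
orientation: [0.255, 3.129, 0.0]
contact_force: [7.6, -2.3, 0.8]
gripper_width: 0.236
finger_force: 59.0
```

```bash
python3 -c "
from k import *
st()"
```

```text
pos [580.3  85.8  97.3] th 1.586 R 54.5 Fres 7.9 Frad 1.0 Fz 0.8 w 0.236 t 15.0333
```

Emit:
{"name": "apply_moves", "arguments": {"steps": [[2.7,0.3,0,0,0,0,220]]}}

```text
time: 15.12
tool_pos: [577.5, 86.3, 97.3]
orientation: [0.255, 3.129, -0.0]
contact_force: [6.3, -2.8, 2.5]
gripper_width: 0.239
finger_force: 59.2
```

```bash
python3 -c "
from k import *
st()"
```

```text
pos [577.5  86.3  97.3] th 1.637 R 54.5 Fres 6.8 Frad 1.3 Fz 2.5 w 0.239 t 15.1167
```

Emit:
{"name": "apply_moves", "arguments": {"steps": [[0,0,0,0,0,0,220],[0,0,0,0,0,0,220],[0,0,0,0,0,0,220],[0,0,0,0,0,0,220]]}}

```text
time: 15.45
tool_pos: [576.4, 86.6, 97.2]
orientation: [0.255, 3.131, 0.0]
contact_force: [-2.8, 0.3, 8.2]
gripper_width: 0.239
finger_force: 59.7
```

```bash
python3 -c "
from k import *
st()"
```

```text
pos [576.4  86.6  97.2] th 1.658 R 54.5 Fres -2.8 Frad 0.4 Fz 8.2 w 0.239 t 15.45
```

Emit:
{"name": "apply_moves", "arguments": {"steps": [[2.7,0.4,0,0,0,0,220]]}}

```text
time: 15.53
tool_pos: [574.8, 87.1, 97.3]
orientation: [0.255, 3.13, -0.0]
contact_force: [7.7, -3.3, 1.4]
gripper_width: 0.241
finger_force: 59.4
```

```bash
python3 -c "
from k import *
st()"
```

```text
pos [574.8  87.1  97.3] th 1.689 R 54.5 Fres 8.3 Frad 1.0 Fz 1.4 w 0.241 t 15.5333
```

Emit:
{"name": "apply_moves", "arguments": {"steps": [[2.7,0.4,0,0,0,0,220]]}}

```text
time: 15.62
tool_pos: [572.4, 87.8, 97.3]
orientation: [0.255, 3.129, -0.001]
contact_force: [6.3, -3.9, 2.6]
gripper_width: 0.242
finger_force: 59.3
```

```bash
python3 -c "
from k import *
st()"
```

```text
pos [572.4  87.8  97.3] th 1.735 R 54.5 Fres 7.2 Frad 1.6 Fz 2.6 w 0.242 t 15.6167
```

Emit:
{"name": "apply_moves", "arguments": {"steps": [[2.7,0.5,0,0,0,0,220],[2.7,0.6,0,0,0,0,220]]}}

```text
time: 15.78
tool_pos: [567.2, 89.8, 97.3]
orientation: [0.255, 3.129, -0.001]
contact_force: [7.1, -2.9, 1.5]
gripper_width: 0.243
finger_force: 59.2
```

```bash
python3 -c "
from k import *
st()"
```

```text
pos [567.2  89.8  97.3] th 1.838 R 54.5 Fres 7.7 Frad -0.4 Fz 1.5 w 0.243 t 15.7833
```

Emit:
{"name": "apply_moves", "arguments": {"steps": [[2.6,0.7,0,0,0,0,220],[2.6,0.8,0,0,0,0,220]]}}

```text
time: 15.95
tool_pos: [562.3, 92.2, 97.3]
orientation: [0.255, 3.129, -0.0]
contact_force: [8.3, -2.1, 3.0]
gripper_width: 0.24
finger_force: 59.1
```

```bash
python3 -c "
from k import *
st()"
```

```text
pos [562.3  92.2  97.3] th 1.937 R 54.7 Fres 8.2 Frad -2.4 Fz 3.0 w 0.24 t 15.95
```

Emit:
{"name": "apply_moves", "arguments": {"steps": [[2.6,1,0,0,0,0,220],[2.6,1.1,0,0,0,0,220]]}}

```text
time: 16.12
tool_pos: [557.8, 95.1, 97.3]
orientation: [0.255, 3.129, -0.0]
contact_force: [9.3, -2.5, 1.5]
gripper_width: 0.241
finger_force: 59.0
```

```bash
python3 -c "
from k import *
st()"
```

```text
pos [557.8  95.1  97.3] th 2.036 R 54.7 Fres 9.0 Frad -3.4 Fz 1.5 w 0.241 t 16.1167
```

Emit:
{"name": "apply_moves", "arguments": {"steps": [[2.3,1.6,0,0,0,0,220],[2.3,1.5,0,0,0,0,220]]}}

```text
time: 16.28
tool_pos: [553.4, 98.7, 97.3]
orientation: [0.255, 3.129, -0.001]
contact_force: [7.1, -5.6, 2.9]
gripper_width: 0.239
finger_force: 59.2
```

```bash
python3 -c "
from k import *
st()"
```

```text
pos [553.4  98.7  97.3] th 2.14 R 54.6 Fres 9.0 Frad -0.6 Fz 2.9 w 0.239 t 16.2833
```

Emit:
{"name": "apply_moves", "arguments": {"steps": [[2.2,1.6,0,0,0,0,220],[2.2,1.7,0,0,0,0,220]]}}

```text
time: 16.45
tool_pos: [549.6, 102.6, 97.3]
orientation: [0.256, 3.129, -0.002]
contact_force: [5.6, -6.1, 4.1]
gripper_width: 0.237
finger_force: 59.3
```

```bash
python3 -c "
from k import *
st()"
```

```text
pos [549.6 102.6  97.3] th 2.239 R 54.6 Fres 8.3 Frad -0.0 Fz 4.1 w 0.237 t 16.45
```

Emit:
{"name": "apply_moves", "arguments": {"steps": [[2.1,1.8,0,0,0,0,220],[2.0,1.9,0,0,0,0,220]]}}

```text
time: 16.62
tool_pos: [546.1, 106.7, 97.3]
orientation: [0.256, 3.129, -0.002]
contact_force: [5.4, -7.0, 5.4]
gripper_width: 0.239
finger_force: 59.4
```

```bash
python3 -c "
from k import *
st()"
```

```text
pos [546.1 106.7  97.3] th 2.338 R 54.7 Fres 8.9 Frad -0.2 Fz 5.4 w 0.239 t 16.6167
```

Emit:
{"name": "apply_moves", "arguments": {"steps": [[1.9,2,0,0,0,0,220],[1.8,2.1,0,0,0,0,220]]}}

```text
time: 16.78
tool_pos: [542.9, 111.3, 97.3]
orientation: [0.256, 3.129, -0.002]
contact_force: [5.1, -8.7, 4.9]
gripper_width: 0.242
finger_force: 59.5
```

```bash
python3 -c "
from k import *
st()"
```

```text
pos [542.9 111.3  97.3] th 2.441 R 54.7 Fres 10.1 Frad 0.1 Fz 4.9 w 0.242 t 16.7833
```

Emit:
{"name": "apply_moves", "arguments": {"steps": [[1.7,2.2,0,0,0,0,220],[1.6,2.2,0,0,0,0,220]]}}

```text
time: 16.95
tool_pos: [540.3, 116.2, 97.2]
orientation: [0.256, 3.13, -0.002]
contact_force: [3.3, -5.9, 5.7]
gripper_width: 0.239
finger_force: 59.6
```

```bash
python3 -c "
from k import *
st()"
```

```text
pos [540.3 116.2  97.2] th 2.541 R 54.8 Fres 6.7 Frad -0.5 Fz 5.7 w 0.239 t 16.95
```

Emit:
{"name": "apply_moves", "arguments": {"steps": [[1.5,2.3,0,0,0,0,220],[1.3,2.4,0,0,0,0,220]]}}

```text
time: 17.12
tool_pos: [538.3, 121.1, 97.2]
orientation: [0.256, 3.13, -0.003]
contact_force: [2.9, -9.6, 7.0]
gripper_width: 0.24
finger_force: 59.7
```

```bash
python3 -c "
from k import *
st()"
```

```text
pos [538.3 121.1  97.2] th 2.638 R 54.8 Fres 10.0 Frad 0.5 Fz 7.0 w 0.24 t 17.1167
```

Emit:
{"name": "apply_moves", "arguments": {"steps": [[1.2,2.5,0,0,0,0,220],[1.1,2.5,0,0,0,0,220]]}}

```text
time: 17.28
tool_pos: [536.6, 126.5, 97.2]
orientation: [0.256, 3.13, -0.003]
contact_force: [1.3, -10.6, 6.7]
gripper_width: 0.249
finger_force: 59.7
```

```bash
python3 -c "
from k import *
st()"
```

```text
pos [536.6 126.5  97.2] th 2.741 R 54.9 Fres 10.6 Frad 1.2 Fz 6.7 w 0.249 t 17.2833
```

Emit:
{"name": "apply_moves", "arguments": {"steps": [[0,0,0,0,0,0,220],[0,0,0,0,0,0,220],[0,0,0,0,0,0,220],[0,0,0,0,0,0,220]]}}

```text
time: 17.62
tool_pos: [536.3, 127.6, 97.2]
orientation: [0.255, 3.131, 0.001]
contact_force: [-1.4, 1.9, 8.3]
gripper_width: 0.239
finger_force: 59.8
```

```bash
python3 -c "
from k import *
st()"
```

```text
pos [536.3 127.6  97.2] th 2.762 R 54.9 Fres -2.2 Frad 1.0 Fz 8.3 w 0.239 t 17.6167
```

Emit:
{"name": "apply_moves", "arguments": {"steps": [[0.5,1.3,0,0,0,0,220],[0.5,1.3,0,0,0,0,220],[0.4,1.3,0,0,0,0,220],[0.4,1.3,0,0,0,0,220]]}}

```text
time: 17.95
tool_pos: [535.6, 131.7, 97.2]
orientation: [0.256, 3.13, -0.003]
contact_force: [0.1, -11.0, 8.1]
gripper_width: 0.239
finger_force: 59.9
```

```bash
python3 -c "
from k import *
st()"
```

```text
pos [535.6 131.7  97.2] th 2.839 R 54.9 Fres 10.9 Frad 1.4 Fz 8.1 w 0.239 t 17.95
```

Emit:
{"name": "apply_moves", "arguments": {"steps": [[0.3,1.4,0,0,0,0,220],[0.3,1.3,0,0,0,0,220],[0.3,1.3,0,0,0,0,220],[0.2,1.4,0,0,0,0,220]]}}

```text
time: 18.28
tool_pos: [535.2, 136.5, 97.2]
orientation: [0.257, 3.13, -0.005]
contact_force: [-0.7, -19.2, 10.6]
gripper_width: 0.239
finger_force: 60.2
```

```bash
python3 -c "
from k import *
st()"
```

```text
pos [535.2 136.5  97.2] th 2.926 R 54.8 Fres 19.1 Frad 1.7 Fz 10.6 w 0.239 t 18.2833
```

Emit:
{"name": "apply_moves", "arguments": {"steps": [[0.2,1.4,0,0,0,0,220],[0.2,1.4,0,0,0,0,220],[0.1,1.4,0,0,0,0,220],[0.1,1.4,0,0,0,0,220]]}}

```text
time: 18.62
tool_pos: [535.1, 142.6, 97.2]
orientation: [-0.256, -3.131, 0.004]
contact_force: [-3.8, -9.3, 9.0]
gripper_width: 0.238
finger_force: 60.2
```

```bash
python3 -c "
from k import *
st()"
```

```text
pos [535.1 142.6  97.2] th 3.037 R 54.9 Fres 9.5 Frad 3.2 Fz 9.0 w 0.238 t 18.6167
```

Emit:
{"name": "apply_moves", "arguments": {"steps": [[0,0,0,0,0,0,220],[0,0,0,0,0,0,220],[0,0,0,0,0,0,220],[0,0,0,0,0,0,220]]}}

```text
time: 18.95
tool_pos: [535.1, 143.2, 97.1]
orientation: [-0.256, -3.131, 0.002]
contact_force: [-4.2, -6.5, 8.8]
gripper_width: 0.242
finger_force: 60.3
```

```bash
python3 -c "
from k import *
st()"
```

```text
pos [535.1 143.2  97.1] th 3.048 R 54.9 Fres 6.7 Frad 3.7 Fz 8.8 w 0.242 t 18.95
```

Emit:
{"name": "apply_moves", "arguments": {"steps": [[0.3,1.4,0,0,0,0,220],[0.2,1.4,0,0,0,0,220],[0,0,0,0,0,0,220],[0,0,0,0,0,0,220]]}}

```text
time: 19.28
tool_pos: [535.3, 146.4, 97.1]
orientation: [0.255, 3.131, -0.001]
contact_force: [-3.5, -2.3, 7.6]
gripper_width: 0.245
finger_force: 59.9
```

```bash
python3 -c "
from k import *
st()"
```

```text
pos [535.3 146.4  97.1] th 3.106 R 55.1 Fres 2.7 Frad 3.2 Fz 7.6 w 0.245 t 19.2833
```

Emit:
{"name": "apply_moves", "arguments": {"steps": [[0.1,1.4,0,0,0,0,220],[0,1.4,0,0,0,0,220],[0,0,0,0,0,0,220],[0,0,0,0,0,0,220]]}}

```text
time: 19.62
tool_pos: [535.8, 149.7, 97.2]
orientation: [0.255, 3.131, 0.001]
contact_force: [-1.6, 0.4, 7.5]
gripper_width: 0.246
finger_force: 60.0
```

```bash
python3 -c "
from k import *
st()"
```

```text
pos [535.8 149.7  97.2] th -3.116 R 55.1 Fres -0.1 Frad 1.6 Fz 7.5 w 0.246 t 19.6167
```

Emit:
{"name": "apply_moves", "arguments": {"steps": [[0,1.4,0,0,0,0,220],[-0.1,1.4,0,0,0,0,220],[0,0,0,0,0,0,220],[0,0,0,0,0,0,220]]}}

```text
time: 19.95
tool_pos: [536.5, 153.2, 97.3]
orientation: [0.254, 3.131, 0.003]
contact_force: [1.5, 5.9, 0.4]
gripper_width: 0.238
finger_force: 59.4
```

```bash
python3 -c "
from k import *
st()"
```

```text
pos [536.5 153.2  97.3] th -3.052 R 55.2 Fres -6.1 Frad -0.0 Fz 0.4 w 0.238 t 19.95
```

Emit:
{"name": "apply_moves", "arguments": {"steps": [[-0.1,1.4,0,0,0,0,220],[-0.1,1.4,0,0,0,0,220],[0,0,0,0,0,0,220],[0,0,0,0,0,0,220]]}}

```text
time: 20.28
tool_pos: [537.2, 155.8, 97.3]
orientation: [0.254, 3.131, 0.003]
contact_force: [-0.1, 5.3, 7.2]
gripper_width: 0.241
finger_force: 60.0
```

```bash
python3 -c "
from k import *
st()"
```

```text
pos [537.2 155.8  97.3] th -3.001 R 55.2 Fres -5.0 Frad 1.7 Fz 7.2 w 0.241 t 20.2833
```

Fres is now −5 to −6 N, so the crest is passed and the crank is being drawn forward. Two more small steps should bring it into the flat.

Emit:
{"name": "apply_moves", "arguments": {"steps": [[-0.2,1.4,0,0,0,0,220],[-0.3,1.3,0,0,0,0,220],[0,0,0,0,0,0,220],[0,0,0,0,0,0,220]]}}

```text
time: 20.62
tool_pos: [538.0, 158.3, 97.2]
orientation: [0.254, 3.131, 0.002]
contact_force: [-0.0, 4.7, 8.8]
gripper_width: 0.237
finger_force: 60.0
```

```bash
python3 -c "
from k import *
st()"
```

```text
pos [538.  158.3  97.2] th -2.955 R 55.2 Fres -4.4 Frad 1.6 Fz 8.8 w 0.237 t 20.6167
```

Emit:
{"name": "apply_moves", "arguments": {"steps": [[-0.3,1.3,0,0,0,0,220],[-0.3,1.3,0,0,0,0,220],[0,0,0,0,0,0,220],[0,0,0,0,0,0,220]]}}

```text
time: 20.95
tool_pos: [538.9, 160.5, 97.2]
orientation: [0.254, 3.131, 0.002]
contact_force: [-1.7, 2.6, 8.7]
gripper_width: 0.239
finger_force: 60.2
```

```bash
python3 -c "
from k import *
st()"
```

```text
pos [538.9 160.5  97.2] th -2.911 R 55.2 Fres -1.8 Frad 2.6 Fz 8.7 w 0.239 t 20.95
```

Fres has relaxed to −1.8 N at θ≈3.37, so the crank is in the flat. I release it.

Emit:
{"name": "apply_moves", "arguments": {"steps": [[0,0,0,0,0,0,180],[0,0,0,0,0,0,150],[0,0,0,0,0,0,110],[0,0,0,0,0,0,90],[0,0,0,0,0,0,90],[0,0,0,0,0,0,90],[0,0,0,0,0,0,90],[0,0,-15,0,0,0,90],[0,0,-30,0,0,0,90],[0,0,-30,0,0,0,90],[0,0,-30,0,0,0,90],[0,0,0,0,0,0,90]]}}

```text
time: 21.95
tool_pos: [540.9, 160.7, 207.5]
orientation: [0.254, 3.124, 0.004]
contact_force: [1.3, 1.1, 0.8]
gripper_width: 0.651
finger_force: 0.0
```

```bash
python3 - <<'E'
from k import *;from workcell import vision
st()
for n in("scene","wrist"):
    c=vision.camera(n);W=cloud(c);m=(W[...,2]>122)&(W[...,2]<138)&(np.hypot(W[...,0]-590,W[...,1]-139)<75)
    print(n,m.sum());
    if m.sum()>5:
        p=np.array(rect(W[m])[0]);d=p-A;print(p,np.hypot(*d),np.arctan2(-(d@ey),d@ex)%(2*np.pi))
    if n=="scene":cv2.imwrite('pics/s5.png',cv2.resize(c["img"][180:330,230:430,::-1],(800,600),interpolation=cv2.INTER_CUBIC))
E
```

```text
pos [540.9 160.7 207.5] th -2.895 R 53.5 Fres -1.5 Frad -0.8 Fz 0.8 w 0.651 t 21.95
scene 47
[540.6 157.5] 52.5176160921266 3.3311389655640453
wrist 861
[536.9 160.4] 57.0087712549569 3.3565260927966794
```

View pics/s5.png

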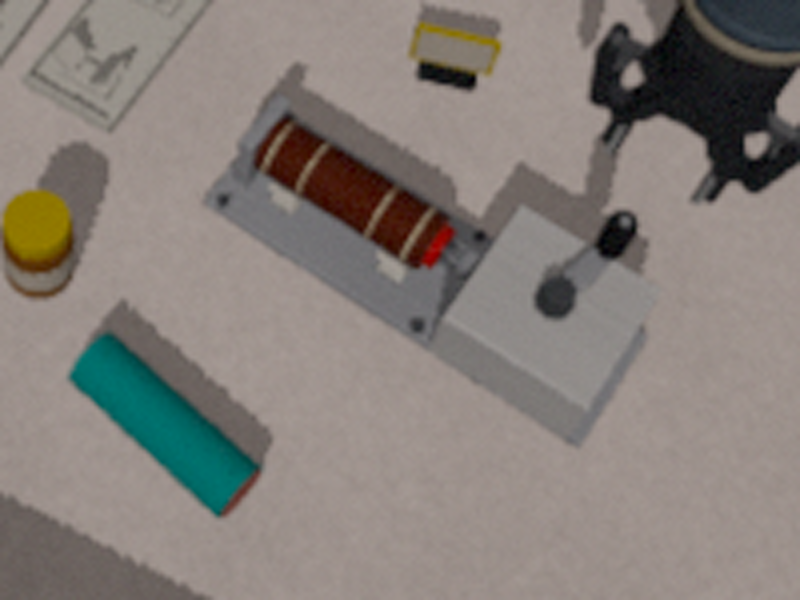

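The knob at (617,235) stayed at about 3.35 rad after release and the red jaw at (437,245) holds the salami. The jar and tag are untouched, and the gripper is clear.

```bash
python3 -c "
from workcell import order
print(order.close_job())"
```

```text
the job is handed in; nothing more can be done
None
```

The brown salami lies in the clamp's saddles with the red jaw holding it, and the crank stayed at about 3.35 rad, judged by feel to be in the cam's flat, when I let go; I handed the job in after about 22 s of arm time.

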